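# Tug-test the snap-in gas plug of a sample drying block

## Robot

A 7-joint arm with a two-finger parallel gripper is mounted at the origin on the work surface. World frame = base frame: x ahead of the robot, y to its left, z up, the work surface at z = 0. Lengths are in m, angles in rad, forces in N, time in s.
With the tool pointing down it reaches from about 0.35 to 0.9 m from the base axis. Payload 8.1 kg.
Tool frame: the origin (TCP) lies midway between the tips of the shut fingers; the grasp point (between the pads) lies arm.tcp_to_grasp behind it (arm.tcp_to_grasp is the distance from the TCP to the grasp point, in m); z points along the fingers, y is the line along which they close (so a half turn about z gives the same grasp; the last joint's range is limited). The gripper opens to 92 mm and grips with 3 to 60 N. Pads are 19 mm wide; open, the fingers measure 130 mm over their backs; the gripper's body (75 mm by 190 mm) begins 47 mm behind the grasp point.
Start: joints at [-1.317, 0.434, 0.025, 1.573, -0.012, 1.134, -0.075], TCP at [0.218, 0.586, 0.227] pointing down, gripper open.
Joint ranges: [-2.62, 2.62], [-0.44, 2.09], [-1.27, 1.32], [0.08, 2.57], [-1.32, 4.46], [0.12, 2], [-2.74, 2.74]. Speed limits (rad/s): [2.22, 2.22, 3.01, 3.01, 3.14, 3.14, 3.14].

## Interface

Orientations are given as a rotation vector (axis times angle).
In Python, from cell import observe, get_image, arm gives the robot as it stands. The module is installed in compiled form; this text tells all that it offers.
- The arm moves only by the tool drive_tool, never from a script. Its argument "steps" is a list of rows, each a list of 5 numbers: the closure, from 0 (fully open) to 1 (shut), then the shift along the world's x, y, z in mm, then the turn about the world's z in rad. In form: [[hand, x, y, z, roll], ...]. A call has 1 to 20 rows; each row shifts and turns the commanded pose from where the row before left it; what a row does not reach is not made up. A row lasts 1/12 s, in which the tool goes at most 41.7 mm and 7.16 degrees, less where a joint would pass 70% of its speed; a pose out of reach is approached as far as the arm can. A call with a gripper value outside its range is refused whole. The fingers move at their own pace and stop on an object; "grip_force" is the grip in N (left out, the last holds). Time passes only in rows, so rows that do not move let the fingers close. It gives the time, the measured TCP pose, the force, the opening and the grip force at its end, in the units of the state.
- observe(): the state, without advancing time (a new reading comes with each control period).
- get_image(name): name is "side" or "top" or "wrist"; returns a dict with "image" (480x640x3 uint8, red, green, blue), "vfov" (degrees; the focal length in pixels is half the picture's height over the tangent of half this angle, whatever the lens; pixels are square), "cx", "cy" (the principal point, pixels), "xyz" and "attitude" of the camera in the world. Camera axes: x right, y down, z forward; pixel columns grow to the right and rows downward; lengths in m; the calibration is good to about 2 mm. A picture is of the moment at which its call begins. There is no depth.
- arm.sign_off(): hands the job in; it is judged then, once.
The state is a dict: "clock": time; "joints": joint angles; "dq": joint speeds; "joint_efforts": joint torques, N m; "position": TCP position; "ee_rot": TCP orientation; "force": force on the tool from outside, world axes, zero at the start; "ft_torque": the same for the moment, N m; "width": opening from 0.0 (shut) to 1.0 (fully open); "gripper_force": force on a finger pad.
Only numpy, scipy, OpenCV 4.12 (cv2) and the standard library are available. Lean on these libraries where they do the work, as an engineer would, in place of code of your own. Each camera call takes 0.05 s, during which the arm holds its last target. There are 200 camera calls.

## Task

The T-handled plug has just been snapped into its port on the drying block's lid; check that it is retained. Grip its T-handle, pull it straight up with a steady 15 newtons (never more than 20) for about two seconds, then ease it back down until it is fully seated before letting go. Leave the ball-headed cap and the star-headed cap alone.

Things in the scene. Friction and masses are not known exactly. Their poses are not given: they have to be found in the camera images.
- plug_grip (a point): Centre of the T-handle of the plug to be tested: a black plastic bar 46 mm long (x axis), 14 mm wide (y axis), 18 mm high (z up), on a 12 mm steel stem. Grip it from above across its 14 mm width. The handle's centre stands 42 mm above the flat metal lid when seated (lid 120 mm above the bench); the port's steel collar under it is 38 mm wide and 9 mm high. The drying block (260 x 320 mm, 120 mm high) is fixed to the bench.
- plug (a joint): How far the T-handled plug has risen, in m: 0 fully seated, hard stop at 0.030. It is held by a retaining spring that lets it rise straight up 1 mm for each newton of pull (15 N lifts it 15 mm) and draws it back down when eased. It does not turn.
- ball_cap (a joint): Rise in m (0 seated) of the bystander cap with a ball head, 34 mm across, black, its top 57 mm above the lid, in another port at least 110 mm from the plug. Same spring. Not to be moved.
- star_cap (a joint): Rise in m (0 seated) of the bystander cap with a flat six-lobed star head, 48 mm across, black, its top 50 mm above the lid, in another port at least 110 mm from the plug. Same spring. Not to be moved.

How it is judged:
By the outcome, as a careful person would: the job done as asked, in the order asked, and still so for the second after the job is handed in, with the robot touching nothing.
It also fails if it takes over 35 s, if anything falls off the work surface, if the arm or the gripper's body presses on something with over 40 N, if the wrist force passes 120 N, or if a joint passes its speed limit or range.

## Working session

There is one attempt and no reset: what is moved stays moved. The work goes in short steps, Python scripts to look and compute and a tool call to move; the robot and the scene stay as the last step left them, time stands still between calls to the robot, and variables do not carry over. Pictures are saved under pics/ and viewed, at most 10 in all, crops included, and the job is handed in when it is done.

Besides the shell and the picture viewer there is one more tool, called after "Request:" by a JSON object that holds its "op" and its "data". drive_tool: Moves the arm, as the interface text tells. Its arguments: {"type":"object","properties":{"steps":{"type":"array"},"grip_force":{"type":"number"}},"required":["steps"]}

```bash
mkdir -p pics
cat > h.py <<'E'
import numpy as np, cv2, json
from scipy.spatial.transform import Rotation as R
from cell import observe, get_image, arm
def snap(n,fn):
    d=get_image(n); cv2.imwrite('pics/'+fn+'.png',d['image'][:,:,::-1])
    c={k:np.array(v).tolist() for k,v in d.items() if k!='image'}; json.dump(c,open('pics/'+fn+'.json','w')); print(n,c)
def rot(a):
    a=np.array(a,float); return a if a.shape==(3,3) else R.from_rotvec(a).as_matrix()
def ray(fn,u,v):
    c=json.load(open('pics/'+fn+'.json')); f=240/np.tan(np.radians(c['vfov'])/2)
    return np.array(c['xyz']), rot(c['attitude'])@np.array([(u-c['cx'])/f,(v-c['cy'])/f,1])
def atz(fn,u,v,z):
    o,d=ray(fn,u,v); return o+d*(z-o[2])/d[2]
E
python3 - <<'E'
from h import *
snap('top','top1'); snap('side','side1')
print(observe(), arm.tcp_to_grasp)
E
```

```text
top {'vfov': 56.147101278339555, 'cx': 322.07245498156846, 'cy': 247.16366641478945, 'xyz': [0.5320221112485498, 0.05081538674928191, 0.8474231736429028], 'attitude': [-2.2071509317448865, 2.2182757036825786, -0.029790956324220824]}
side {'vfov': 53.02319826825165, 'cx': 317.79374761720385, 'cy': 248.5703449798339, 'xyz': [0.4172170041477071, -0.4384691445160173, 0.6476407629443698], 'attitude': [-2.3332244153130675, 0.2788685801996757, -0.12285562604058502]}
{'clock': 0.1, 'joints': array([-1.31660769,  0.43515398,  0.02497569,  1.5740437 , -0.01162034,
        1.133991  , -0.07508598]), 'dq': array([ 6.74778654e-05, -3.20957561e-03, -2.10582712e-04, -2.91012519e-03,
        1.74348020e-03,  7.93826401e-04, -1.89837954e-03]), 'joint_efforts': array([ 2.19178080e-03, -6.69125390e+01,  9.87299345e-01, -3.15141141e+01,
       -6.06086687e-02,  3.73324379e-02,  3.50791959e-05]), 'position': array([0.21817092, 0.58517432, 0.22600851]), 'ee_rot': array([-5.57551135e-01, -3.09157404e+00,  2.26758022e-03]), 'force': array([-0.41790941, -0.15147241, -0.19068527]), 'ft_torque': array([-0.00251   , -0.02501966,  0.00235862]), 'gripper_force': 0.0, 'width': 0.9980366988937209} 0.0188
```

View pics/top1.png

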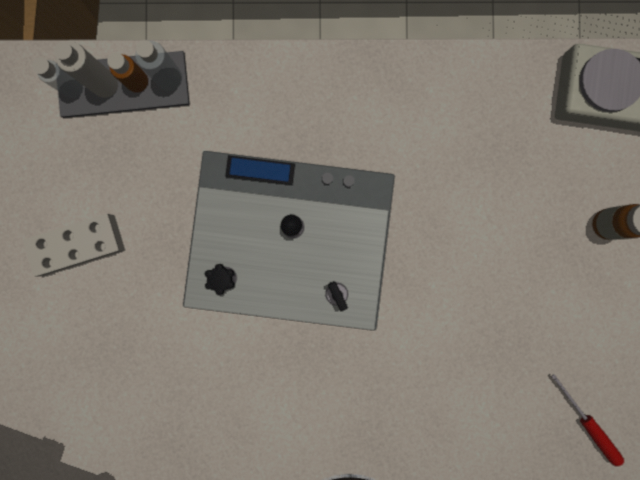

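View pics/side1.png

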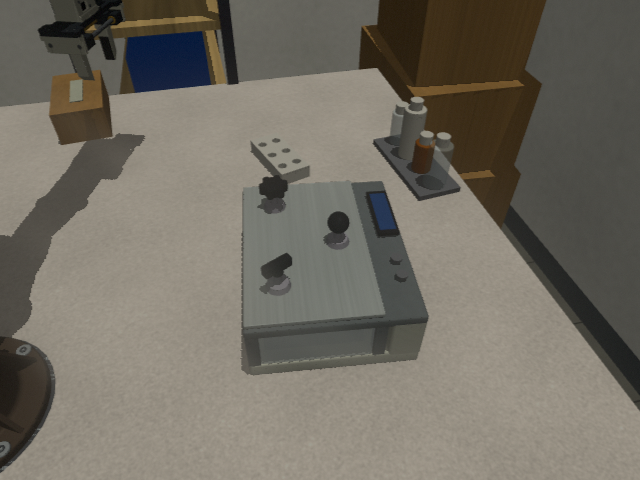

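Top: the T-handle is near (337,296), the ball cap at (291,226) and the star cap at (220,279). Side: the T-handle is near (277,267), and there is a carton at (80,105) near the gripper. I'll enlarge both views of the handle.

Run:
```python
from h import *
a=cv2.imread('pics/top1.png')[270:320,310:365]; b=cv2.imread('pics/side1.png')[245:300,250:305]
a=cv2.resize(a,(396,396*50//55),interpolation=2); b=cv2.resize(b,(396,396),interpolation=2)
a=cv2.convertScaleAbs(a,alpha=1.8);b=cv2.convertScaleAbs(b,alpha=1.8)
o=np.zeros((396,800,3),np.uint8); o[:360,:396]=a; o[:,404:]=b; cv2.imwrite('pics/c1.png',o)
```

```text
(no output)
```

View pics/c1.png

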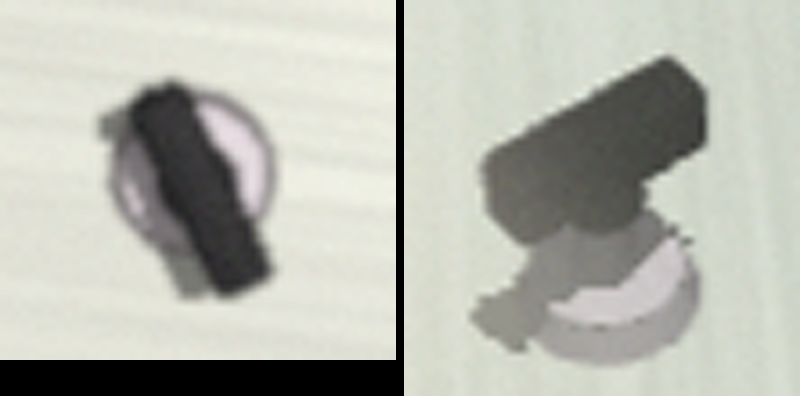

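Run:
```python
from h import *
p=atz('top1',337.9,296.1,.168); print(p, atz('side1',276.8,265.1,.162))
a=atz('top1',310+157/7.2,270+92/7.2,.171);b=atz('top1',310+246/7.2,270+283/7.2,.171); print(a,b,np.linalg.norm(a-b),np.degrees(np.arctan2(*(a-b)[1::-1])))
print('ball',atz('top1',291,226,.16),'star',atz('top1',220,279,.17))
s=observe();M=rot(s['ee_rot']); print(M.round(3), 'tool y ang',np.degrees(np.arctan2(M[1,1],M[0,1])))
print('carton',atz('side1',80,100,.1), atz('side1',80,140,0))
```

```text
[0.4731421  0.02401141 0.168     ] [0.4734431  0.02341744 0.162     ]
[0.49340751 0.03316301 0.171     ] [0.45359316 0.01484778 0.171     ] 0.04382499895004918 24.703184206239133
ball [0.57980357 0.09479816 0.16      ] star [0.49991447 0.20103836 0.17      ]
[[-0.937  0.349 -0.   ]
 [ 0.349  0.937 -0.001]
 [-0.    -0.001 -1.   ]] tool y ang 69.55371313656136
carton [0.12472071 0.72127626 0.1       ] [0.09299808 0.71488597 0.        ]
```

Request:
{"op": "drive_tool", "data": {"steps": [[0,0,0,15,0],[0,0,0,15,0],[0,15,-33,0,0.05],[0,15,-33,0,0.05],[0,15,-33,0,0.05],[0,15,-33,0,0.05],[0,15,-33,0,0.05],[0,15,-33,0,0.05],[0,15,-33,0,0.05],[0,15,-33,0,0.05],[0,15,-33,0,0.05],[0,15,-33,0,0.05],[0,15,-33,0,0.05],[0,15,-33,0,0.05],[0,15,-33,0,0.05],[0,15,-33,0,0.05],[0,15,-33,0,0.05],[0,15,-33,0,0.038],[0,15,-33,0,0],[0,0,0,0,0]], "grip_force": 45}}

```text
clock: 1.77
position: [0.4752, 0.0174, 0.2569]
ee_rot: [-0.659, 3.071, -0.005]
force: [0.1, 0.1, -0.0]
width: 1.002
gripper_force: 0.0
```

Run:
```python
from h import *
s=observe();M=rot(s['ee_rot']); print(s['clock'],s['position'],s['force'],s['joints'],'tool y ang',np.degrees(np.arctan2(M[1,1],M[0,1])))
snap('wrist','w1')
g=[json.load(open('pics/w1.json'))]
c=g[0]; f=240/np.tan(np.radians(c['vfov'])/2)
q=rot(c['attitude']).T@(np.array([.473,.024,.171])-c['xyz']); print(q[:2]/q[2]*f+[c['cx'],c['cy']])
```

```text
1.7667 [0.47517162 0.01740376 0.25686179] [ 0.05873508  0.07307585 -0.01620607] [-0.42581407  0.1567006   0.31843791  1.89960898 -0.05158939  1.09255787
  1.90621841] tool y ang 114.22096140315588
wrist {'vfov': 62.72010709368952, 'cx': 320.4473255945807, 'cy': 235.3922520794371, 'xyz': [0.4036628810724959, -0.01466909219703858, 0.41430390595565314], 'attitude': [1.6042156601069235, 2.482947835183044, 0.36791753675859773]}
[331.96844207 242.59756124]
```

View pics/w1.png

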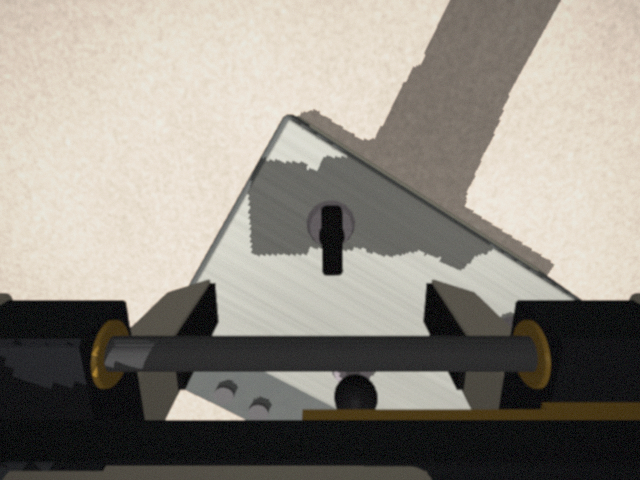

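The wrist view shows the handle centred at about (332,240), against a predicted (332,243). It lies square to the fingers, so I'll descend.

Request:
{"op": "drive_tool", "data": {"steps": [[0,-2,6.5,0,0.008],[0,0,0,-15,0],[0,0,0,-15,0],[0,0,0,-15,0],[0,0,0,-15,0],[0,0,0,-15,0],[0,0,0,-15,0],[0,0,0,-10,0],[0,0,0,-8,0],[0,0,0,-5,0],[0,0,0,0,0],[0,0,0,0,0]]}}

```text
clock: 2.82
position: [0.4714, 0.0315, 0.1439]
ee_rot: [-0.685, 3.066, 0.0]
force: [0.8, -0.1, 0.2]
width: 1.003
gripper_force: 0.0
```

Request:
{"op": "drive_tool", "data": {"steps": [[0,1,-4,0,0],[0,0.5,-3.5,0,0],[0,0,0,0,0],[0,0,0,0,0],[0,0,0,0,0]]}}

```text
clock: 3.23
position: [0.473, 0.0235, 0.144]
ee_rot: [-0.683, 3.066, 0.0]
force: [-0.0, -0.3, -0.8]
width: 1.001
gripper_force: 0.0
```

Aligned. Closing.

Request:
{"op": "drive_tool", "data": {"steps": [[0.5,0,0,0,0],[0.7,0,0,0,0],[0.8,0,0,0,0],[0.9,0,0,0,0],[1,0,0,0,0],[1,0,0,0,0],[1,0,0,0,0],[1,0,0,0,0],[1,0,0,0,0],[1,0,0,0,0],[1,0,0,0,0],[1,0,0,0,0]], "grip_force": 45}}

```text
clock: 4.23
position: [0.4728, 0.0236, 0.1437]
ee_rot: [-0.684, 3.066, 0.0]
force: [-0.4, -0.4, 0.8]
width: 0.178
gripper_force: 0.0
```

Request:
{"op": "drive_tool", "data": {"steps": [[1,0,0,0,0],[1,0,0,0,0],[1,0,0,0,0],[1,0,0,0,0],[1,0,0,0,0],[1,0,0,0,0]]}}

```text
clock: 4.73
position: [0.4726, 0.024, 0.1437]
ee_rot: [0.685, -3.066, -0.001]
force: [-2.5, 3.4, 2.7]
width: 0.152
gripper_force: 45.0
```

Request:
{"op": "drive_tool", "data": {"steps": [[1,-0.3,0.5,1,0],[1,0,0,2,0],[1,0,0,2,0],[1,0,0,0,0],[1,0,0,0,0],[1,0,0,0,0]]}}

```text
clock: 5.23
position: [0.4726, 0.024, 0.1486]
ee_rot: [-0.684, 3.066, -0.0]
force: [1.3, 2.1, -4.7]
width: 0.149
gripper_force: 45.0
```

Request:
{"op": "drive_tool", "data": {"steps": [[1,0,0,2,0],[1,0,0,2,0],[1,0,0,2,0],[1,0,0,2,0],[1,0,0,1.5,0],[1,0,0,0.5,0],[1,0,0,0,0],[1,0,0,0,0]]}}

```text
clock: 5.9
position: [0.4725, 0.0241, 0.1585]
ee_rot: [0.684, -3.066, 0.0]
force: [5.3, 2.4, -14.5]
width: 0.145
gripper_force: 45.0
```

Request:
{"op": "drive_tool", "data": {"steps": [[1,0.3,0,0.3,0],[1,0,0,0,0],[1,0,0,0,0],[1,0,0,0,0],[1,0,0,0,0],[1,0,0,0,0],[1,0,0,0,0],[1,0,0,0,0],[1,0,0,0,0],[1,0,0,0,0],[1,0,0,0,0],[1,0,0,0,0]]}}

```text
clock: 6.9
position: [0.4725, 0.024, 0.1589]
ee_rot: [0.684, -3.066, -0.0]
force: [1.7, 0.9, -16.0]
width: 0.147
gripper_force: 45.0
```

Run:
```python
from h import *
snap('side','s2')
a=cv2.imread('pics/s2.png')[150:330,200:440]; cv2.imwrite('pics/s2c.png',cv2.resize(a,(720,540),interpolation=2))
```

```text
side {'vfov': 53.02319826825165, 'cx': 317.79374761720385, 'cy': 248.5703449798339, 'xyz': [0.4172170041477071, -0.4384691445160173, 0.6476407629443698], 'attitude': [-2.3332244153130675, 0.2788685801996757, -0.12285562604058502]}
```

View pics/s2c.png

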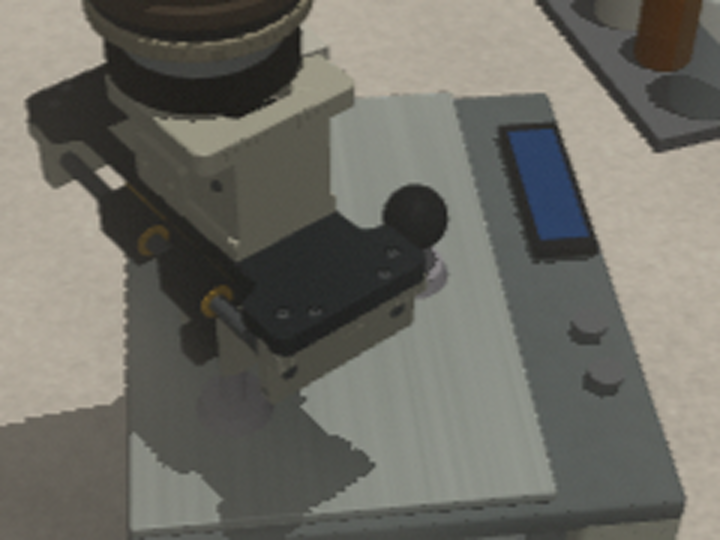

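The handle (crop ~(200,340)) is lifted in the fingers, clear of its collar at (235,400). The ball cap at (415,215) is in its place. I'll finish the hold, then ease down.

Request:
{"op": "drive_tool", "data": {"steps": [[1,0,0,-0.2,0],[1,0,0,0,0],[1,0,0,0,0],[1,0,0,0,0],[1,0,0,0,0],[1,0,0,0,0],[1,0,0,0,0],[1,0,0,0,0],[1,0,0,0,0],[1,0,0,0,0],[1,0,0,0,0]]}}

```text
clock: 7.87
position: [0.4726, 0.0241, 0.1588]
ee_rot: [0.684, -3.066, -0.0]
force: [0.4, -0.0, -15.8]
width: 0.152
gripper_force: 45.0
```

Request:
{"op": "drive_tool", "data": {"steps": [[1,0,0,-1,0],[1,0,0,-1.5,0],[1,0,0,-1.5,0],[1,0,0,-1.5,0],[1,0,0,-1.5,0],[1,0,0,-1.5,0],[1,0,0,-1.5,0],[1,0,0,-1,0],[1,0,0,-1,0],[1,0,0,-1,0],[1,0,0,-1,0],[1,0,0,-0.5,0],[1,0,0,0,0],[1,0,0,0,0],[1,0,0,0,0]]}}

```text
clock: 9.12
position: [0.4727, 0.0241, 0.1447]
ee_rot: [-0.684, 3.066, 0.0]
force: [-5.8, -0.3, -1.7]
width: 0.149
gripper_force: 45.0
```

Request:
{"op": "drive_tool", "data": {"steps": [[1,-0.3,0,-0.5,0],[1,0,0,-0.5,0],[1,0,0,-0.3,0],[1,0,0,0,0],[1,0,0,0,0],[1,0,0,0,0],[1,0,0,0,0]]}}

```text
clock: 9.7
position: [0.4727, 0.0241, 0.1437]
ee_rot: [-0.684, 3.066, 0.0]
force: [-7.3, -0.9, 2.1]
width: 0.149
gripper_force: 45.0
```

Request:
{"op": "drive_tool", "data": {"steps": [[1,-0.4,0,-0.2,0],[1,0,0,0,0],[1,0,0,0,0],[1,0,0,0,0]]}}

```text
clock: 10.03
position: [0.4727, 0.0241, 0.1437]
ee_rot: [-0.684, 3.065, 0.0]
force: [-6.0, -0.9, 3.4]
width: 0.146
gripper_force: 45.0
```

Fully seated: the downward push meets the stop at the original height. Releasing.

Request:
{"op": "drive_tool", "data": {"steps": [[0.8,0,0,0,0],[0.6,0,0,0,0],[0.3,0,0,0,0],[0,0,0,0,0],[0,0,0,0,0],[0,0,0,0,0],[0,0,0,0,0],[0,0,0,0,0],[0,0,0,0,0],[0,0,0,0,0],[0,0,0,0,0],[0,0,0,0,0]]}}

```text
clock: 11.03
position: [0.4721, 0.0241, 0.1428]
ee_rot: [0.684, -3.066, -0.0]
force: [-0.1, 0.0, -0.4]
width: 0.947
gripper_force: 0.0
```

Request:
{"op": "drive_tool", "data": {"steps": [[0,0,0,5,0],[0,0,0,10,0],[0,0,0,15,0],[0,0,0,15,0],[0,0,0,15,0],[0,0,0,15,0],[0,0,0,15,0],[0,0,0,15,0],[0,-15,0,10,0],[0,-20,0,5,0],[0,0,0,0,0],[0,0,0,0,0],[0,0,0,0,0]]}}

```text
clock: 12.12
position: [0.4376, 0.0242, 0.2634]
ee_rot: [-0.684, 3.065, 0.0]
force: [0.3, 0.1, 0.1]
width: 0.998
gripper_force: 0.0
```

Run:
```python
from h import *
snap('side','s3')
a=cv2.imread('pics/s3.png')[150:330,200:440]; cv2.imwrite('pics/s3c.png',cv2.resize(a,(720,540),interpolation=2))
b=cv2.imread('pics/side1.png'); d=cv2.absdiff(b,cv2.imread('pics/s3.png')).max(2)
for n,(u,v) in dict(T=(277,267),ball=(338,222),star=(273,187)).items(): print(n,(d[v-18:v+18,u-18:u+18]>40).sum())
```

```text
side {'vfov': 53.02319826825165, 'cx': 317.79374761720385, 'cy': 248.5703449798339, 'xyz': [0.4172170041477071, -0.4384691445160173, 0.6476407629443698], 'attitude': [-2.3332244153130675, 0.2788685801996757, -0.12285562604058502]}
T 0
ball 0
star 528
```

View pics/s3c.png

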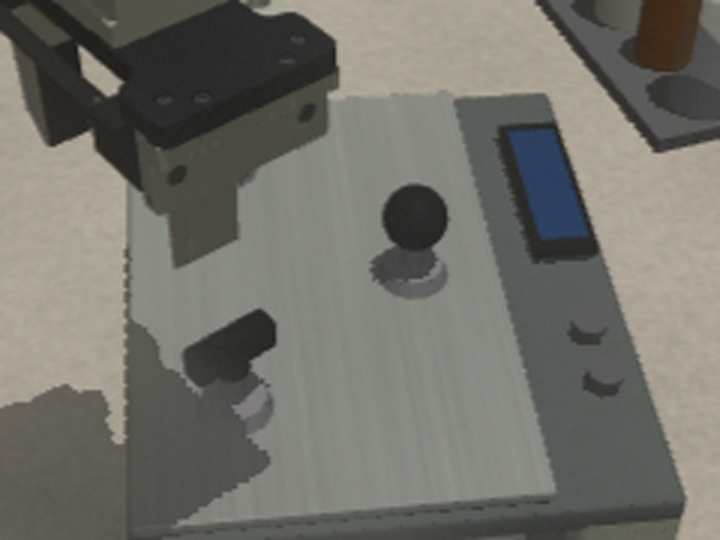

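The T-handle at crop (230,345) is back exactly where it began, the ball cap is unchanged, and the star cap is only hidden behind the gripper, which never came near it. Handing in.

```bash
python3 -c "
from cell import arm
print(arm.sign_off())"
```

```text
the job is handed in; nothing more can be done
None
```

The plug is retained: pulled straight up at about 15–16 N for 2 s, it rose about 15 mm, was eased back to fully seated and then released; the ball cap is unchanged, the star cap was hidden in the last picture but never approached, and the job is handed in.

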